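# Push the tea caddy home into the corner rail

### The job

Tidy the bar counter: with the fingertips, push the blue tea caddy along the counter until it stands fully home in the corner of the low steel rail, one side flush against the long rail and the next side flush against the short end stop. Only slide it, never lift or tip it, and leave the white sugar caddy and the other things where they are; finish with the hand clear.

Things in the scene. Friction and masses are not known exactly. Their poses are not given: they have to be found in the camera images.
- tea_caddy: Tea caddy to be pushed: square blue box, its flat blue lid inlaid with a wooden disc, 80 x 80 mm, 70 mm high, 0.35 to 0.7 kg. Origin: centre of its underside, z up, x and y square to its sides; x points roughly square to the long rail (within about 12 degrees at the start). It slides under a push of some 3 to 12 N; pushed below mid-height it does not tip.
- corner_rail: L-shaped low steel rail fixed to the counter, bars 10 mm thick, 28 mm high. Origin: inside corner, counter level. x points away from the robot, square to the long rail (inner face x = 0, from y = 0 to -400 mm); y runs along the rail towards the short end stop (inner face y = 0, from x = 0 to -70 mm). Fully home, the caddy's centre is at x = -40, y = -40 mm in this frame.
- sugar_caddy: Sugar caddy, the same shape and size as the tea caddy but white, loose, to be left alone. Origin at the centre of its underside. It stands in front of the rail beside the tea caddy, on either side of it, leaving more than 84 mm free between itself and the long rail, so the tea caddy can pass behind it along the rail.
- espresso_cup: Small blue espresso cup, 60 mm wide, 52 mm high, loose, near the open end of the long rail. Origin at the centre of its underside.
- mug: Blue mug, 80 mm wide without handle, 90 mm high, loose, at the left side. Origin under its centre.
- tumbler: Glass tumbler, 72 mm wide, 95 mm high, loose, beyond the rail. Origin under its centre.
- spoon: Steel spoon lying beyond the rail, loose. Origin under its middle.
- pink_vase: Pink vase, 80 mm wide, 170 mm high, loose, at the left side. Origin under its centre.
- coasters: Round stack of cork coasters, 100 mm wide, 30 mm high, loose, at the right side. Origin under its centre.
Mind the look-alikes: they are no part of the job. Leave any purple or red look-alike of the tea_caddy alone.

How it is judged:
By the outcome, as a careful person would: the job done as asked, in the order asked, and still so for the second after the job is handed in, with the robot touching nothing.
It also fails if it takes over 51 s, if anything falls off the work surface, if the arm or the gripper's body presses on something with over 40 N, if the wrist force passes 120 N, or if a joint passes its speed limit or range.

### The arm

A 7-joint arm with a two-finger parallel gripper is mounted at the origin on the work surface. World frame = base frame: x ahead of the robot, y to its left, z up, the work surface at z = 0. Lengths are in m, angles in rad, forces in N, time in s.
With the tool pointing down it reaches from about 0.425 to 0.875 m from the base axis. Payload 8.4 kg.
Tool frame: the origin (TCP) lies between the finger pads; the fingertips stand 11 mm ahead of it and the grasp point (between the pads) lies 8 mm behind it (ctrl.finger_overhang is the distance from the TCP to the fingertips, in m); z points along the fingers, y is the line along which they close (so a half turn about z gives the same grasp; the last joint's range is limited). The gripper opens to 87 mm and grips with 3 to 60 N. Pads are 19 mm wide; open, the fingers measure 117 mm over their backs; the gripper's body (75 mm by 190 mm) begins 51 mm behind the grasp point.
Start: joints at [1.115, 0.333, 0.04, 1.465, -0.013, 1.343, -0.059], TCP at [0.227, -0.609, 0.234] pointing down, gripper open.
Joint ranges: [-2.58, 2.58], [-0.38, 2.09], [-1.3, 1.39], [0.25, 2.4], [-1.5, 4.64], [0.08, 2.09], [-2.65, 2.65]. Speed limits (rad/s): [2.22, 2.22, 2.79, 2.79, 3.14, 3.14, 3.14].

### API

Orientations are given as a unit quaternion [w, x, y, z].
In Python, from station import ctrl gives the robot as it stands. The module is installed in compiled form; this text tells all that it offers.
- The arm moves only by the tool move_arm, never from a script. Its argument "commands" is a list of rows, each an object of numbers: "dx", "dy", "dz": the shift along the tool's x, y, z in cm; "twist": the turn about the tool's z in degrees; "hand": the gripper's target within -1 to 1 (shut at 1, half-way at 0, fully open at -1). In form: [{"dx": .., "dy": .., "dz": .., "twist": .., "hand": ..}, ...]. A call has 1 to 8 rows; each row shifts and turns the commanded pose from where the row before left it, along the tool's axes as they then stand; what a row does not reach is not made up. A row lasts 1/12 s, in which the tool goes at most 41.7 mm and 7.16 degrees, less where a joint would pass 70% of its speed; a pose out of reach is approached as far as the arm can. A call with a gripper value outside its range is refused whole. The fingers move at their own pace and stop on an object; the grip force is fixed at half the most. Time passes only in rows, so rows that do not move let the fingers close. It gives the time, the measured TCP pose, the force, the opening and the grip force at its end, in the units of the state.
- ctrl.observe(): the state, without advancing time (a new reading comes with each control period).
- ctrl.read_camera(name): name is "scene" or "top" or "wrist"; returns a dict with "frame" (384x512x3 uint8, red, green, blue), "fx", "fy", "cx", "cy" (pixels), "R" (3x3) and "t" (3): a world point X has camera coordinates R X + t; the wrist camera has in their place "hand_eye" (4x4, takes a point from camera to tool coordinates, whose origin is the TCP and whose axes are the flange's). Camera axes: x right, y down, z forward; pixel columns grow to the right and rows downward; lengths in m; the calibration is good to about 2 mm. A picture is of the moment at which its call begins: read the wrist's pose just before it. There is no depth.
- ctrl.hand_in(): hands the job in; it is judged then, once.
The state is a dict: "time": time; "joints": joint angles; "joint_velocities": joint speeds; "joint_efforts": joint torques, N m; "ee_pos": TCP position; "tcp_rot": TCP orientation; "ft_force": force on the tool from outside, world axes, zero at the start; "ft_torque": the same for the moment, N m; "grip_width": finger opening in m; "gripper_force": force on a finger pad.
Only numpy, scipy, OpenCV 4.12 (cv2) and the standard library are available. Lean on these libraries where they do the work, as an engineer would, in place of code of your own. Each camera call takes 0.05 s, during which the arm holds its last target. There are 200 camera calls.

## Working session

There is one attempt and no reset: what is moved stays moved. The work goes in short steps, Python scripts to look and compute and a tool call to move; the robot and the scene stay as the last step left them, time stands still between calls to the robot, and variables do not carry over. Pictures are saved under pics/ and viewed, at most 10 in all, crops included, and the job is handed in when it is done.

Besides the shell and the picture viewer there is one more tool, called after "Request:" as name(argument=value, ...) on one line, values as JSON. move_arm: Moves the arm, as the interface text tells. Its arguments: {"type":"object","properties":{"commands":{"type":"array","items":{"type":"object","properties":{"dx":{"type":"number"},"dy":{"type":"number"},"dz":{"type":"number"},"twist":{"type":"number"},"hand":{"type":"number"}}}}},"required":["commands"]}

```bash
mkdir -p pics; python3 - <<'E'
from station import ctrl
import cv2,numpy as np
s=ctrl.observe();print(s['time'],s['ee_pos'],s['tcp_rot'],s['grip_width'],ctrl.finger_overhang)
for n in("top","scene"):
    c=ctrl.read_camera(n);cv2.imwrite(f'pics/{n}0.png',cv2.resize(c['frame'][:,:,::-1],(800,600),interpolation=cv2.INTER_CUBIC))
    print(n,c['fx'],c['fy'],c['cx'],c['cy'],np.round(c['R'],4).tolist(),c['t'])
E
```

```text
0.0 [ 0.22684304 -0.60865428  0.2326504 ] [-7.93438646e-04  9.84132333e-01  1.77434176e-01 -1.85556532e-04] 0.08725517341299445 0.011
top 363.9244669744932 363.9244669744932 252.6947752606348 184.629349297917 [[0.0032, -1.0, -0.0011], [-0.995, -0.0031, -0.0995], [0.0995, 0.0015, -0.995]] [0.02426967 0.58074673 1.06757201]
scene 377.73654974161667 377.73654974161667 256.298775754677 187.22428177302197 [[0.3529, 0.9355, 0.0146], [0.6208, -0.2225, -0.7517], [-0.7, 0.2744, -0.6593]] [-0.20859207 -0.33172176  1.68246679]
```

View pics/top0.png

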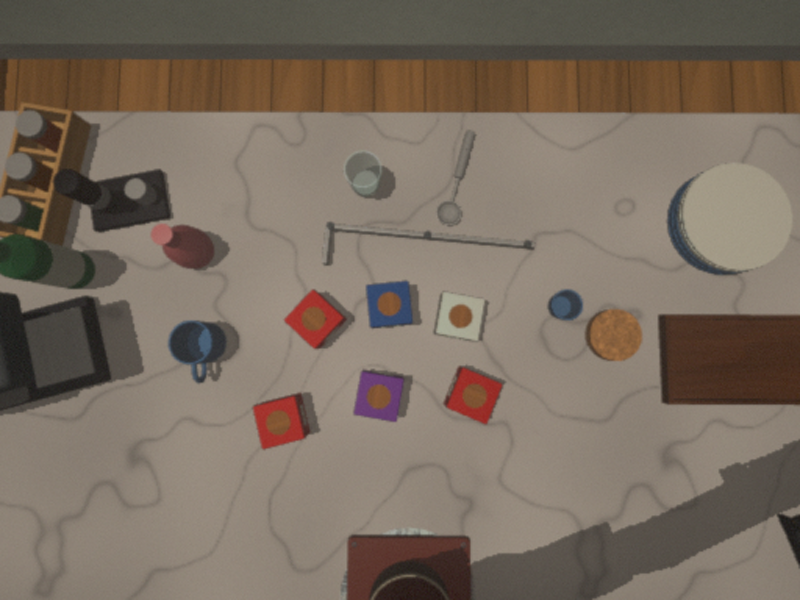

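View pics/scene0.png

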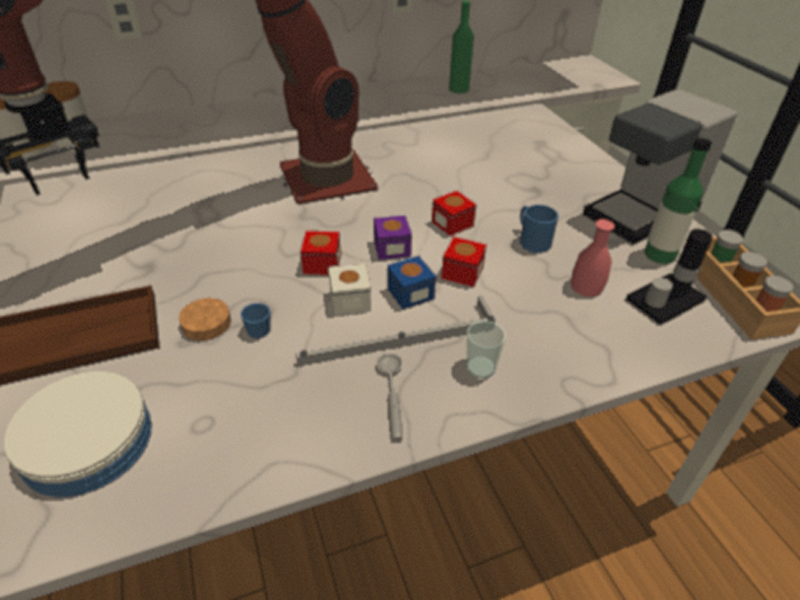

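The top view shows the blue caddy at (389,304). The sugar caddy is to its right at (460,316), and a red look-alike is to its left at (315,319). The rail corner is near (331,228), the long rail ends at (533,245), and the stop ends at (326,263). I'll enlarge this area.

```bash
python3 - <<'E'
import cv2
from station import ctrl
f=ctrl.read_camera("top")['frame'][:,:,::-1]
cv2.imwrite('pics/crop1.png',cv2.resize(f[135:235,175:345],(800,471),interpolation=cv2.INTER_CUBIC))
E
```

```text
(no output)
```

View pics/crop1.png

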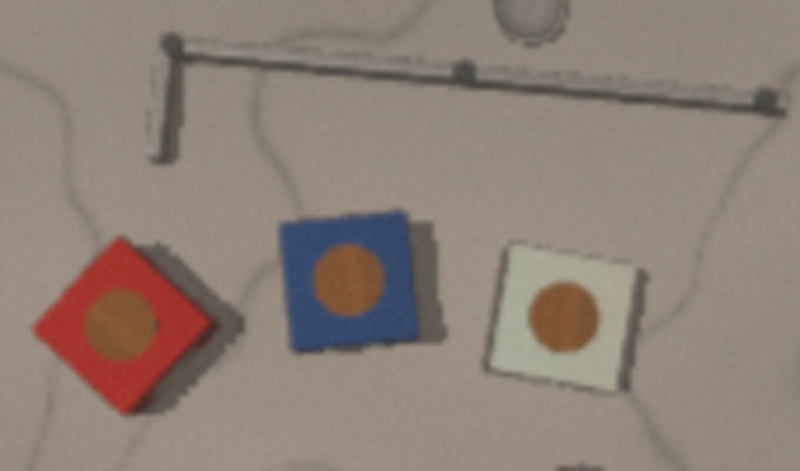

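Crop pixels:
- Blue lid corners: (280,224), (405,211), (419,341), (292,352).
- White lid: (510,241), (643,264), (622,391), (487,371).
- Red lid: (120,237), (215,325), (124,413), (33,328).
- Long rail: inner top edge from about (190,56) to (780,105).
- Stop: inner edge from about (172,65) to (163,158).

```bash
cat >h.py <<'E'
import numpy as np
from station import ctrl
def w(c,p,z):
    p=np.array(p,float); d=np.c_[(p[:,0]-c['cx'])/c['fx'],(p[:,1]-c['cy'])/c['fy'],np.ones(len(p))]@c['R']
    o=-c['R'].T@c['t']; return (o+d*((z-o[2])/d[:,2])[:,None])[:,:2]
E
python3 - <<'E'
from h import *
c=ctrl.read_camera("top")
cr=lambda L:np.array(L)/4.706+[175,135]-0.4
print('cam',-c['R'].T@c['t'])
for n,L in dict(blue=[(280,224),(405,211),(419,341),(292,352)],white=[(510,241),(643,264),(622,391),(487,371)],red=[(120,237),(215,325),(124,413),(33,328)]).items():
    q=w(c,cr(L),.07); e=np.roll(q,-1,0)-q
    print(n,q.round(3).tolist(),'c',q.mean(0).round(4),'len',np.linalg.norm(e,axis=1).round(3),'ang',np.degrees(np.arctan2(e[:,1],e[:,0])).round(1))
r=w(c,cr([(190,56),(780,105),(172,65),(163,158)]),.028)
print(r.round(4).tolist(),'rail y dir',np.degrees(np.arctan2(*(r[0]-r[1])[::-1])),'stop -x dir',np.degrees(np.arctan2(*(r[3]-r[2])[::-1])))
s=ctrl.observe()['tcp_rot']
from scipy.spatial.transform import Rotation as R
print(R.from_quat(s[[1,2,3,0]] if hasattr(s,'shape') else [s[1],s[2],s[3],s[0]]).as_matrix().round(3))
E
```

```text
cam [0.47161245 0.02451489 1.12006539]
blue [[0.583, 0.08], [0.592, 0.003], [0.512, -0.006], [0.505, 0.072]] c [0.5479 0.0373] len [0.078 0.081 0.078 0.079] ang [ -83.8 -173.8   95.1    5.8]
white [[0.573, -0.062], [0.559, -0.143], [0.482, -0.13], [0.494, -0.047]] c [ 0.527  -0.0955] len [0.083 0.079 0.083 0.081] ang [-99.7 169.9  81.8 -10.3]
red [[0.575, 0.179], [0.521, 0.119], [0.467, 0.174], [0.519, 0.231]] c [0.5206 0.1758] len [0.08  0.077 0.077 0.077] ang [-132.4  134.5   47.7  -43. ]
[[0.6972, 0.1415], [0.6662, -0.2399], [0.6913, 0.153], [0.6305, 0.1579]] rail y dir 85.35495893736845 stop -x dir 175.38371146817144
[[ 0.937  0.349 -0.   ]
 [ 0.349 -0.937  0.001]
 [-0.    -0.001 -1.   ]]
```

Request:
move_arm(commands=[{"twist": 6.25},{"twist": 6.25},{"twist": 6.25},{"twist": 6.25},{"dx": 3,"dy": -2.5,"hand": 0},{"dx": 3,"dy": -2.5,"hand": 0},{"dx": 3,"dy": -2.5,"hand": 0},{"dx": 3,"dy": -2.5,"hand": 0}])

```text
invalid input
```

Request:
move_arm(commands=[{"dx": 1,"dy": -3.5,"hand": 0},{"dx": 1,"dy": -3.5,"hand": 0},{"dx": 1,"dy": -3.5,"hand": 0},{"dx": 1,"dy": -3.5,"hand": 0},{"dx": 1,"dy": -3.5,"hand": 0},{"dx": 1,"dy": -3.5,"hand": 0},{"dy": -3.5,"hand": 0},{"dy": -3.5,"hand": 0}])

```text
invalid input
```

Request:
move_arm(commands=[{"dy": -3.5,"hand": 0},{"dy": -3.5,"hand": 0},{"dy": -3.5,"hand": 0},{"dy": -3.5,"hand": 0},{"dy": -3.5,"hand": 0},{"dy": -3.5,"hand": 0},{"dy": -3.5,"hand": 0},{"hand": 0}])

```text
invalid input
```

```bash
cat >>h.py <<'E'
from scipy.spatial.transform import Rotation as R
C=np.array([.698,.1525]); A=np.radians(-4.65); B=np.array([[np.cos(A),np.sin(A)],[-np.sin(A),np.cos(A)]])
def st():
    s=ctrl.observe(); q=s['tcp_rot']; M=R.from_quat([q[1],q[2],q[3],q[0]]).as_matrix()
    print('t',round(s['time'],2),'rail xy',(B@(s['ee_pos'][:2]-C)).round(4),'z',s['ee_pos'][2].round(4),'yaw rel rail',np.degrees(np.arctan2(M[1,0],M[0,0])-A).round(2),'tilt',M[2].round(3),'w',s['grip_width'],'F',(B@s['ft_force'][:2]).round(1),s['ft_force'][2].round(1),'j7',s['joints'][6])
    return s,M
E
python3 - <<'E'
from h import *
import cv2
s,M=st()
c=ctrl.read_camera("wrist"); np.set_printoptions(suppress=True,precision=4); print(c['hand_eye'],c['fx'],c['cx'],c['cy'])
cv2.imwrite('pics/w1.png',cv2.resize(c['frame'][:,:,::-1],(800,600),interpolation=cv2.INTER_CUBIC))
E
```

```text
t 0.2 rail xy [-0.4078 -0.797 ] z 0.233 yaw rel rail 25.09 tilt [-0.    -0.001 -1.   ] w 0.08700552913927155 F [ 0.  -0.3] -0.5 j7 -0.05849818485012691
[[-0.0015 -0.9631 -0.2693  0.074 ]
 [ 1.     -0.0015 -0.0002 -0.0012]
 [-0.0002 -0.2693  0.9631 -0.1505]
 [ 0.      0.      0.      1.    ]] 344.662133083247 246.9140652016316 185.90266189614186
```

View pics/w1.png

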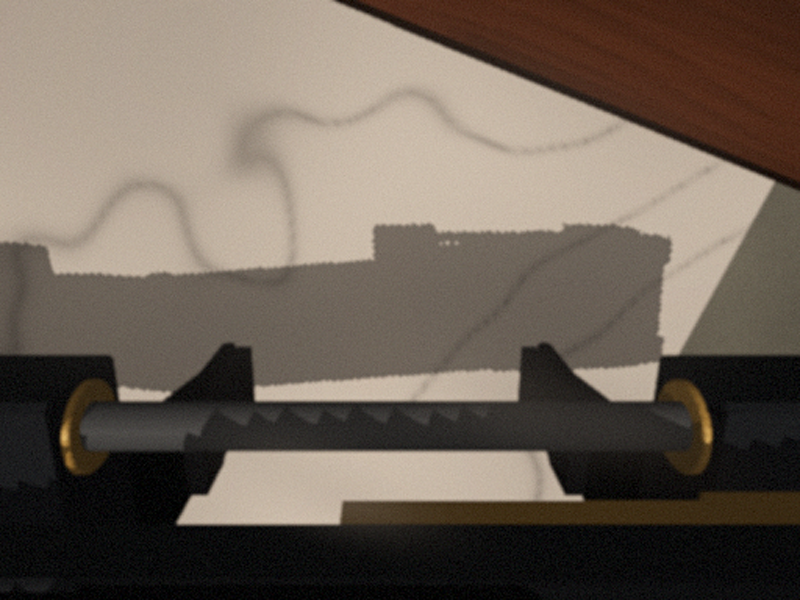

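The moves were refused, so the arm is still at its start and the wrist view shows only bare counter and a tray corner at the top right. I'll give every field in each row.

Request:
move_arm(commands=[{"dx": 0,"dy": 0,"dz": 0,"twist": 6.25,"hand": 0},{"dx": 0,"dy": 0,"dz": 0,"twist": 6.25,"hand": 0},{"dx": 0,"dy": 0,"dz": 0,"twist": 6.25,"hand": 0},{"dx": 0,"dy": 0,"dz": 0,"twist": 6.25,"hand": 0},{"dx": 3,"dy": -2.5,"dz": 0,"twist": 0,"hand": 0},{"dx": 3,"dy": -2.5,"dz": 0,"twist": 0,"hand": 0},{"dx": 3,"dy": -2.5,"dz": 0,"twist": 0,"hand": 0},{"dx": 3,"dy": -2.5,"dz": 0,"twist": 0,"hand": 0}])

```text
time: 0.92
ee_pos: [0.3557, -0.5177, 0.2335]
tcp_rot: [-0.0, 0.999, -0.04, 0.0]
ft_force: [1.5, -0.6, -0.3]
grip_width: 0.046
gripper_force: 0.0
```

Request:
move_arm(commands=[{"dx": 1,"dy": -3.5,"dz": 0,"twist": 0,"hand": 0},{"dx": 1,"dy": -3.5,"dz": 0,"twist": 0,"hand": 0},{"dx": 1,"dy": -3.5,"dz": 0,"twist": 0,"hand": 0},{"dx": 1,"dy": -3.5,"dz": 0,"twist": 0,"hand": 0},{"dx": 1,"dy": -3.5,"dz": 0,"twist": 0,"hand": 0},{"dx": 1,"dy": -3.5,"dz": 0,"twist": 0,"hand": 0},{"dx": 0,"dy": -3.5,"dz": 0,"twist": 0,"hand": 0},{"dx": 0,"dy": -3.5,"dz": 0,"twist": 0,"hand": 0}])

```text
time: 1.58
ee_pos: [0.4369, -0.2426, 0.2335]
tcp_rot: [0.0, 0.999, -0.039, 0.0]
ft_force: [-0.6, 0.2, 0.1]
grip_width: 0.0432
gripper_force: 0.0
```

Request:
move_arm(commands=[{"dx": 0,"dy": -3.5,"dz": 0,"twist": 0,"hand": 0},{"dx": 0,"dy": -3.5,"dz": 0,"twist": 0,"hand": 0},{"dx": 0,"dy": -3.5,"dz": 0,"twist": 0,"hand": 0},{"dx": 0,"dy": -3.5,"dz": 0,"twist": 0,"hand": 0},{"dx": 0,"dy": -3.5,"dz": 0,"twist": 0,"hand": 0},{"dx": 0,"dy": -3.5,"dz": 0,"twist": 0,"hand": 0},{"dx": 0,"dy": -3.5,"dz": 0,"twist": 0,"hand": 0},{"dx": 0,"dy": 0,"dz": 0,"twist": 0,"hand": 0}])

```text
time: 2.25
ee_pos: [0.4562, 0.0068, 0.2341]
tcp_rot: [-0.001, 0.999, -0.036, 0.001]
ft_force: [0.0, 0.5, -0.1]
grip_width: 0.0437
gripper_force: 0.0
```

```bash
python3 - <<'E'
from h import *
import cv2
s,M=st()
c=ctrl.read_camera("wrist")
cv2.imwrite('pics/w2.png',cv2.resize(c['frame'][:,:,::-1],(800,600),interpolation=cv2.INTER_CUBIC))
E
```

```text
t 2.25 rail xy [-0.2292 -0.1648] z 0.2341 yaw rel rail 0.58 tilt [ 0.001 -0.002 -1.   ] w 0.04370094944595007 F [-0.   0.5] -0.1 j7 -1.7278542227517817
```

View pics/w2.png

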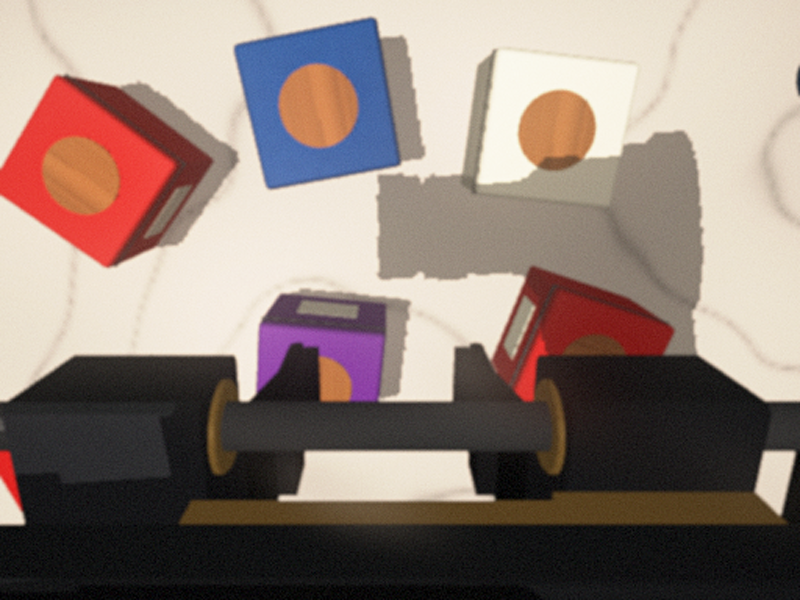

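The wrist view shows the blue lid at (235,45), (374,18), (400,164), (270,188). The white caddy is at top right, the red one at left, and the purple one near the fingers. I'll check these positions in the rail frame.

```bash
python3 - <<'E'
from h import *
s,M=st(); c=ctrl.read_camera("wrist"); H=c['hand_eye']
Rw=M@H[:3,:3]; o=M@H[:3,3]+s['ee_pos']
cw=dict(c,R=Rw.T,t=-Rw.T@o)
def f(n,c,L,z):
    q=(w(c,np.array(L)/1.5625-.3,z)-C)@B.T; print(n,q.round(3).tolist(),q.mean(0).round(4),np.linalg.norm(np.roll(q,-1,0)-q,axis=1).round(3))
f('blue',cw,[(235,45),(374,18),(400,164),(270,188)],.07)
f('white',cw,[(497,49),(637,65),(611,206),(476,192)],.07)
t=ctrl.read_camera("top")
f('purple',t,[(365,370),(405,375),(397,420),(355,413)],.07)
E
```

```text
t 2.3 rail xy [-0.229  -0.1683] z 0.2339 yaw rel rail 0.45 tilt [ 0.001 -0.    -1.   ] w 0.04364813424618693 F [ 1.1 -1.3] -0.6 j7 -1.7240874481487498
blue [[-0.107, -0.085], [-0.093, -0.16], [-0.168, -0.174], [-0.182, -0.1]] [-0.1375 -0.1296] [0.076 0.077 0.076 0.077]
white [[-0.108, -0.226], [-0.115, -0.302], [-0.191, -0.297], [-0.184, -0.218]] [-0.1494 -0.2609] [0.077 0.076 0.079 0.076]
purple [[-0.264, -0.093], [-0.267, -0.167], [-0.349, -0.159], [-0.343, -0.082]] [-0.3055 -0.1253] [0.074 0.082 0.077 0.079]
```

Request:
move_arm(commands=[{"dx": 1.4,"dy": -2,"dz": 0,"twist": 0.4,"hand": 0},{"dx": 0,"dy": -2,"dz": 0,"twist": 0,"hand": 0},{"dx": 0,"dy": 0,"dz": 3.5,"twist": 0,"hand": 0},{"dx": 0,"dy": 0,"dz": 3.5,"twist": 0,"hand": 0},{"dx": 0,"dy": 0,"dz": 3.5,"twist": 0,"hand": 0},{"dx": 0,"dy": 0,"dz": 0,"twist": 0,"hand": 0},{"dx": 0,"dy": 0,"dz": 0,"twist": 0,"hand": 0}])

```text
time: 2.98
ee_pos: [0.4723, 0.0371, 0.1278]
tcp_rot: [0.0, 0.999, -0.044, -0.002]
ft_force: [-0.0, 1.0, 1.1]
grip_width: 0.0437
gripper_force: 0.0
```

```bash
python3 -c "
from h import *
st()"
```

```text
t 2.98 rail xy [-0.2156 -0.1333] z 0.1278 yaw rel rail -0.41 tilt [-0.004  0.    -1.   ] w 0.04368760477482164 F [-0.1  1. ] 1.1 j7 -1.8736056068345979
```

Next I'll go down to TCP z of about 0.028 and begin the push.

Request:
move_arm(commands=[{"dx": 0,"dy": -0.4,"dz": 3,"twist": -0.4,"hand": 0},{"dx": 0,"dy": 0,"dz": 3,"twist": 0,"hand": 0},{"dx": 0,"dy": 0,"dz": 2.5,"twist": 0,"hand": 0},{"dx": 0,"dy": 0,"dz": 1.5,"twist": 0,"hand": 0},{"dx": 0,"dy": 0,"dz": 0,"twist": 0,"hand": 0},{"dx": 0,"dy": 0,"dz": 0,"twist": 0,"hand": 0}])

```text
time: 3.48
ee_pos: [0.4751, 0.042, 0.0303]
tcp_rot: [-0.0, 0.999, -0.04, 0.001]
ft_force: [0.6, 0.3, 1.2]
grip_width: 0.0433
gripper_force: 0.0
```

Request:
move_arm(commands=[{"dx": 1,"dy": 0,"dz": 0,"twist": 0,"hand": 0},{"dx": 1,"dy": 0,"dz": 0,"twist": 0,"hand": 0},{"dx": 0.8,"dy": 0,"dz": 0,"twist": 0,"hand": 0},{"dx": 0.8,"dy": 0,"dz": 0,"twist": 0,"hand": 0},{"dx": 0.8,"dy": 0,"dz": 0,"twist": 0,"hand": 0},{"dx": 0.8,"dy": 0,"dz": 0,"twist": 0,"hand": 0}])

```text
time: 3.98
ee_pos: [0.5262, 0.0381, 0.0287]
tcp_rot: [0.0, 0.999, -0.04, -0.0]
ft_force: [-3.1, 0.5, 1.5]
grip_width: 0.0435
gripper_force: 1.7
```

```bash
python3 -c "
from h import *
st()"
```

```text
t 3.98 rail xy [-0.1619 -0.1279] z 0.0287 yaw rel rail 0.08 tilt [-0.001  0.    -1.   ] w 0.04353130992884909 F [-3.1  0.3] 1.5 j7 -1.9607168583888825
```

Request:
move_arm(commands=[{"dx": 0.8,"dy": 0,"dz": 0,"twist": 0,"hand": 0},{"dx": 0.8,"dy": 0,"dz": 0,"twist": 0,"hand": 0},{"dx": 0.8,"dy": 0,"dz": 0,"twist": 0,"hand": 0},{"dx": 0.8,"dy": 0,"dz": 0,"twist": 0,"hand": 0},{"dx": 0.8,"dy": 0,"dz": 0,"twist": 0,"hand": 0},{"dx": 0.8,"dy": 0,"dz": 0,"twist": 0,"hand": 0},{"dx": 0.8,"dy": 0,"dz": 0,"twist": 0,"hand": 0},{"dx": 0.5,"dy": 0,"dz": 0,"twist": 0,"hand": 0}])

```text
time: 4.65
ee_pos: [0.5875, 0.0333, 0.0285]
tcp_rot: [-0.0, 0.999, -0.04, 0.0]
ft_force: [-2.8, -0.3, 2.1]
grip_width: 0.0431
gripper_force: 1.7
```

Request:
move_arm(commands=[{"dx": 0.3,"dy": 0,"dz": 0,"twist": 0,"hand": 0},{"dx": 0.3,"dy": 0,"dz": 0,"twist": 0,"hand": 0},{"dx": 0.2,"dy": 0,"dz": 0,"twist": 0,"hand": 0}])

```text
time: 4.9
ee_pos: [0.5945, 0.0328, 0.0285]
tcp_rot: [-0.0, 0.999, -0.04, -0.0]
ft_force: [-3.0, 0.1, 1.0]
grip_width: 0.0435
gripper_force: 1.3
```

```bash
python3 - <<'E'
from h import *
import cv2
st()
f=ctrl.read_camera("scene")['frame'][:,:,::-1]
cv2.imwrite('pics/s2.png',cv2.resize(f[110:260,170:370],(800,600),interpolation=cv2.INTER_CUBIC))
E
```

```text
t 4.9 rail xy [-0.0934 -0.1277] z 0.0285 yaw rel rail 0.09 tilt [-0. -0. -1.] w 0.04354481626335477 F [-3.  -0.1] 1.0 j7 -1.953907319398026
```

View pics/s2.png

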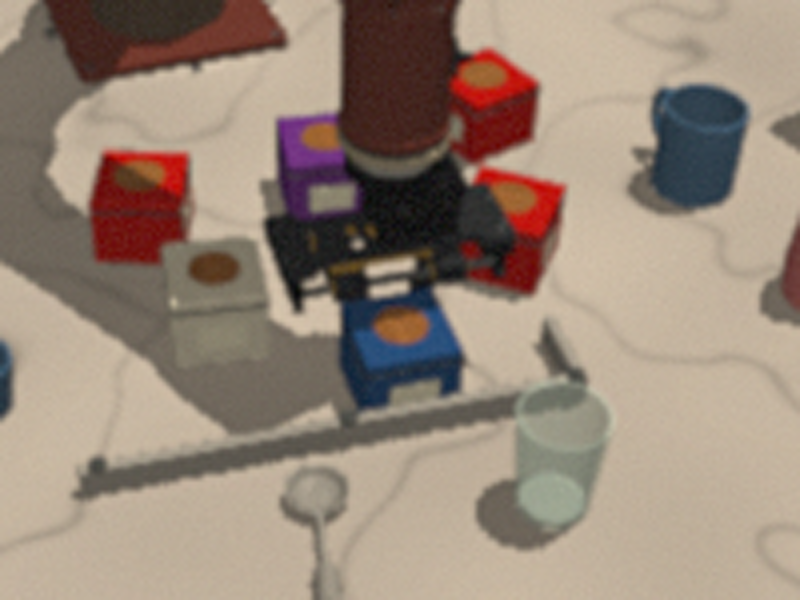

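The blue caddy at (400,345) is now parallel to the rail and very close to it. The force is still plain sliding at 3 N, so I'll creep on until it rises.

Request:
move_arm(commands=[{"dx": 0.2,"dy": 0,"dz": 0,"twist": 0,"hand": 0},{"dx": 0.2,"dy": 0,"dz": 0,"twist": 0,"hand": 0}])

```text
time: 5.12
ee_pos: [0.5982, 0.0325, 0.0285]
tcp_rot: [0.0, 0.999, -0.04, -0.0]
ft_force: [-1.8, 0.4, -0.2]
grip_width: 0.0435
gripper_force: 1.0
```

Request:
move_arm(commands=[{"dx": 0.2,"dy": 0,"dz": 0,"twist": 0,"hand": 0},{"dx": 0,"dy": 0,"dz": 0,"twist": 0,"hand": 0}])

```text
time: 5.28
ee_pos: [0.5983, 0.0327, 0.0283]
tcp_rot: [0.0, 0.999, -0.04, -0.002]
ft_force: [-13.4, 1.3, 9.0]
grip_width: 0.0435
gripper_force: 6.2
```

Request:
move_arm(commands=[{"dx": 0.2,"dy": 0,"dz": 0,"twist": 0,"hand": 0},{"dx": 0,"dy": 0,"dz": 0,"twist": 0,"hand": 0}])

```text
time: 5.45
ee_pos: [0.5983, 0.0327, 0.0282]
tcp_rot: [0.0, 0.999, -0.04, -0.004]
ft_force: [-22.3, 2.0, 15.2]
grip_width: 0.043
gripper_force: 11.0
```

The caddy is seated on the long rail at 22 N. I'll back off and lift clear, then measure the tumbler, because the gripper body will lie across the rail in the second push.

Request:
move_arm(commands=[{"dx": -1.5,"dy": 0,"dz": 0,"twist": 0,"hand": 0},{"dx": -1.5,"dy": 0,"dz": 0,"twist": 0,"hand": 0},{"dx": 0,"dy": 0,"dz": -3,"twist": 0,"hand": 0},{"dx": 0,"dy": 0,"dz": -3,"twist": 0,"hand": 0},{"dx": 0,"dy": 0,"dz": -3,"twist": 0,"hand": 0},{"dx": 0,"dy": 0,"dz": -3,"twist": 0,"hand": 0},{"dx": 0,"dy": 0,"dz": 0,"twist": 7,"hand": 0.5},{"dx": 0,"dy": 0,"dz": 0,"twist": 7,"hand": 0.5}])

```text
time: 6.12
ee_pos: [0.5744, 0.0346, 0.1514]
tcp_rot: [-0.0, 0.986, -0.164, 0.003]
ft_force: [-0.7, 0.2, -0.4]
grip_width: 0.0364
gripper_force: 0.0
```

```bash
python3 - <<'E'
from h import *
import cv2
st()
c=ctrl.read_camera("top")
f=lambda L,z:((w(c,np.array(L)/1.5625-.3,z)-C)@B.T).round(3).tolist()
print('rim l/r/bottom/top',f([(344,171),(381,171),(363,191),(363,152)],.095)); print('base bottom',f([(367,196)],0))
cv2.imwrite('pics/t2.png',cv2.resize(c['frame'][80:230,170:370,::-1],(800,600),interpolation=cv2.INTER_CUBIC))
E
```

```text
t 6.12 rail xy [-0.1137 -0.1276] z 0.1514 yaw rel rail -14.21 tilt [ 0.005 -0.002 -1.   ] w 0.03635234633312789 F [-0.8  0.2] -0.4 j7 -2.1372309073738602
rim l/r/bottom/top [[0.097, -0.023], [0.103, -0.091], [0.063, -0.061], [0.136, -0.055]]
base bottom [[0.079, -0.063]]
```

View pics/t2.png

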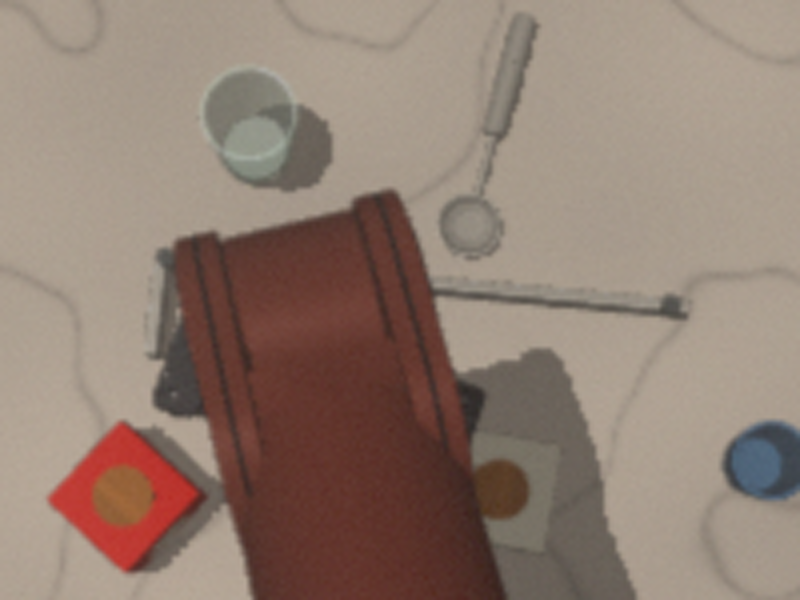

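The tumbler's near edge is at rail x = +63 mm, against about +47 mm for the body, so it clears. The view shows the tumbler at (250,115), the spoon, and the sugar and red caddies undisturbed. Positive twist drives j7 toward its limit, so I'll turn the other way: -104°.

Request:
move_arm(commands=[{"dx": 0,"dy": 0,"dz": 0,"twist": -7,"hand": 0.5},{"dx": 0,"dy": 0,"dz": 0,"twist": -7,"hand": 0.5},{"dx": 0,"dy": 0,"dz": 0,"twist": -7,"hand": 0.5},{"dx": 0,"dy": 0,"dz": 0,"twist": -7,"hand": 0.5},{"dx": 0,"dy": 0,"dz": 0,"twist": -7,"hand": 0.5},{"dx": 0,"dy": 0,"dz": 0,"twist": -7,"hand": 0.5},{"dx": 0,"dy": 0,"dz": 0,"twist": -7,"hand": 0.5},{"dx": 0,"dy": 0,"dz": 0,"twist": -7,"hand": 0.5}])

```text
time: 6.83
ee_pos: [0.5727, 0.0345, 0.1485]
tcp_rot: [0.0, 0.946, 0.325, 0.0]
ft_force: [-0.5, 0.3, 1.3]
grip_width: 0.0219
gripper_force: 0.0
```

Request:
move_arm(commands=[{"dx": 0,"dy": 0,"dz": 0,"twist": -7,"hand": 0.5},{"dx": 0,"dy": 0,"dz": 0,"twist": -7,"hand": 0.5},{"dx": 0,"dy": 0,"dz": 0,"twist": -7,"hand": 0.5},{"dx": 0,"dy": 0,"dz": 0,"twist": -7,"hand": 0.5},{"dx": 0,"dy": 0,"dz": 0,"twist": -7,"hand": 0.5},{"dx": 0,"dy": 0,"dz": 0,"twist": -7,"hand": 0.5},{"dx": 0,"dy": 0,"dz": 0,"twist": -6,"hand": 0.5},{"dx": 0,"dy": 0,"dz": 0,"twist": 0,"hand": 0.5}])

```text
time: 7.5
ee_pos: [0.5726, 0.0344, 0.1484]
tcp_rot: [0.0, 0.732, 0.681, 0.0]
ft_force: [-0.3, 0.0, -0.1]
grip_width: 0.0219
gripper_force: 0.0
```

```bash
python3 -c "
from h import *
st()"
```

```text
t 7.5 rail xy [-0.1154 -0.1279] z 0.1484 yaw rel rail 90.52 tilt [ 0.  0. -1.] w 0.021888464578925713 F [-0.3  0. ] -0.1 j7 -0.3819586557677401
```

Request:
move_arm(commands=[{"dx": -2,"dy": 2,"dz": 0,"twist": 0.5,"hand": 0.5},{"dx": -2,"dy": 2,"dz": 0,"twist": 0,"hand": 0.5},{"dx": -2,"dy": 2,"dz": 0,"twist": 0,"hand": 0.5},{"dx": -1,"dy": 0.7,"dz": 0,"twist": 0,"hand": 0.5},{"dx": 0,"dy": 0,"dz": 0,"twist": 0,"hand": 0.5},{"dx": 0,"dy": 0,"dz": 0,"twist": 0,"hand": 0.5}])

```text
time: 8.0
ee_pos: [0.633, -0.041, 0.1481]
tcp_rot: [-0.0, 0.738, 0.674, 0.0]
ft_force: [-0.8, -0.1, -0.0]
grip_width: 0.022
gripper_force: 0.0
```

```bash
python3 - <<'E'
from h import *
import cv2
st()
c=ctrl.read_camera("wrist")
cv2.imwrite('pics/w3.png',cv2.resize(c['frame'][:,:,::-1],(800,600),interpolation=cv2.INTER_CUBIC))
E
```

```text
t 8.0 rail xy [-0.0491 -0.1981] z 0.1481 yaw rel rail 89.47 tilt [ 0.001 -0.001 -1.   ] w 0.02202034211032018 F [-0.7 -0.2] -0.0 j7 -0.29260772296633664
```

View pics/w3.png

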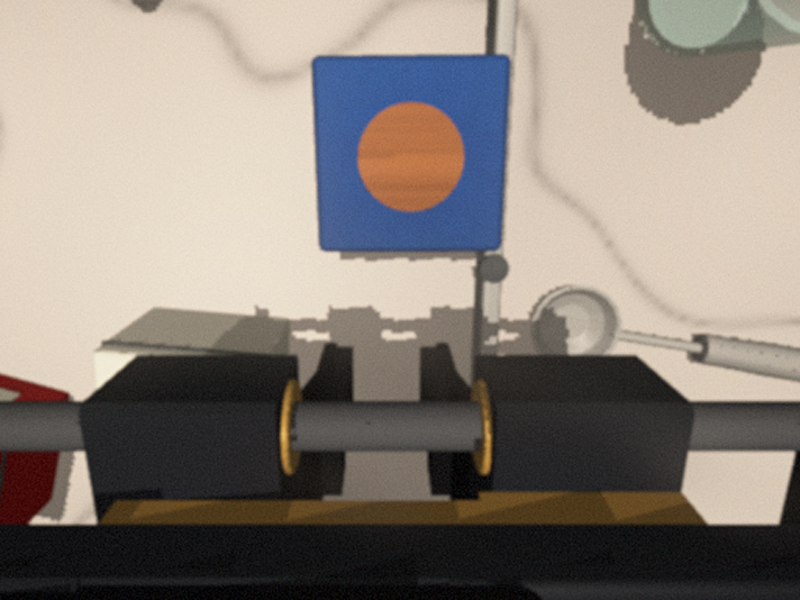

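The wrist view shows the caddy flush along the rail, with the lid spanning (315,57) to (505,250). The space for the fingers is clear, between the sugar caddy at left (150,335) and the rail at (485,300). I'll go down and push along the rail.

Request:
move_arm(commands=[{"dx": 0,"dy": 0.2,"dz": 3,"twist": -0.5,"hand": 0.5},{"dx": 0,"dy": 0,"dz": 3,"twist": 0,"hand": 0.5},{"dx": 0,"dy": 0,"dz": 3,"twist": 0,"hand": 0.5},{"dx": 0,"dy": 0,"dz": 3,"twist": 0,"hand": 0.5},{"dx": 0,"dy": 0,"dz": 0,"twist": 0,"hand": 0.5},{"dx": 0,"dy": 0,"dz": 0,"twist": 0,"hand": 0.5}])

```text
time: 8.55
ee_pos: [0.6338, -0.0395, 0.028]
tcp_rot: [-0.001, 0.734, 0.679, -0.001]
ft_force: [-0.8, 0.5, 1.5]
grip_width: 0.0215
gripper_force: 0.0
```

Request:
move_arm(commands=[{"dx": 1,"dy": 0,"dz": 0,"twist": 0,"hand": 0.5},{"dx": 0.7,"dy": 0,"dz": 0,"twist": 0,"hand": 0.5},{"dx": 0.7,"dy": 0,"dz": 0,"twist": 0,"hand": 0.5},{"dx": 0.7,"dy": 0,"dz": 0,"twist": 0,"hand": 0.5},{"dx": 0.7,"dy": 0,"dz": 0,"twist": 0,"hand": 0.5}])

```text
time: 8.97
ee_pos: [0.639, -0.0028, 0.0299]
tcp_rot: [0.001, 0.735, 0.678, 0.0]
ft_force: [-1.0, -3.2, 1.7]
grip_width: 0.0221
gripper_force: 1.7
```

```bash
python3 -c "
from h import *
st()"
```

```text
t 8.97 rail xy [-0.0462 -0.1596] z 0.0299 yaw rel rail 90.08 tilt [-0.001  0.002 -1.   ] w 0.022088131174665456 F [-0.8 -3.3] 1.7 j7 -0.4080732557443788
```

Contact force is 3.3 N. The end is expected at TCP y ≈ -0.090, so about 7 cm remain.

Request:
move_arm(commands=[{"dx": 0.8,"dy": 0,"dz": 0,"twist": 0,"hand": 0.5},{"dx": 0.8,"dy": 0,"dz": 0,"twist": 0,"hand": 0.5},{"dx": 0.8,"dy": 0,"dz": 0,"twist": 0,"hand": 0.5},{"dx": 0.8,"dy": 0,"dz": 0,"twist": 0,"hand": 0.5},{"dx": 0.8,"dy": 0,"dz": 0,"twist": 0,"hand": 0.5},{"dx": 0.8,"dy": 0,"dz": 0,"twist": 0,"hand": 0.5},{"dx": 0.6,"dy": 0,"dz": 0,"twist": 0,"hand": 0.5},{"dx": 0.4,"dy": 0,"dz": 0,"twist": 0,"hand": 0.5}])

```text
time: 9.63
ee_pos: [0.6426, 0.056, 0.0285]
tcp_rot: [-0.0, 0.734, 0.679, 0.0]
ft_force: [-0.9, -2.7, 2.9]
grip_width: 0.0216
gripper_force: 1.7
```

Request:
move_arm(commands=[{"dx": 0.3,"dy": 0,"dz": 0,"twist": 0,"hand": 0.5},{"dx": 0.3,"dy": 0,"dz": 0,"twist": 0,"hand": 0.5}])

```text
time: 9.8
ee_pos: [0.6432, 0.0606, 0.0285]
tcp_rot: [-0.0, 0.735, 0.678, -0.0]
ft_force: [-0.4, -2.8, 1.3]
grip_width: 0.0217
gripper_force: 1.6
```

```bash
python3 -c "
from h import *
st()"
```

```text
t 9.8 rail xy [-0.0471 -0.0961] z 0.0285 yaw rel rail 90.08 tilt [-0. -0. -1.] w 0.02174725624638229 F [-0.2 -2.9] 1.3 j7 -0.5106888930892943
```

Request:
move_arm(commands=[{"dx": 0.3,"dy": 0,"dz": 0,"twist": 0,"hand": 0.5},{"dx": 0.2,"dy": 0,"dz": 0,"twist": 0,"hand": 0.5},{"dx": 0,"dy": 0,"dz": 0,"twist": 0,"hand": 0.5}])

```text
time: 10.05
ee_pos: [0.6436, 0.0663, 0.0285]
tcp_rot: [-0.0, 0.734, 0.679, 0.0]
ft_force: [0.9, -0.3, 0.9]
grip_width: 0.0217
gripper_force: 0.0
```

Request:
move_arm(commands=[{"dx": 0.2,"dy": 0,"dz": 0,"twist": 0,"hand": 0.5},{"dx": 0,"dy": 0,"dz": 0,"twist": 0,"hand": 0.5}])

```text
time: 10.22
ee_pos: [0.6437, 0.0675, 0.0285]
tcp_rot: [-0.0, 0.735, 0.678, -0.0]
ft_force: [-1.3, -2.6, 1.1]
grip_width: 0.0219
gripper_force: 1.4
```

Request:
move_arm(commands=[{"dx": 0.2,"dy": 0,"dz": 0,"twist": 0,"hand": 0.5},{"dx": 0,"dy": 0,"dz": 0,"twist": 0,"hand": 0.5}])

```text
time: 10.38
ee_pos: [0.6436, 0.0675, 0.0285]
tcp_rot: [0.0, 0.735, 0.678, -0.001]
ft_force: [-3.6, -7.7, 4.6]
grip_width: 0.0218
gripper_force: 3.9
```

Request:
move_arm(commands=[{"dx": 0.2,"dy": 0,"dz": 0,"twist": 0,"hand": 0.5},{"dx": 0.1,"dy": 0,"dz": 0,"twist": 0,"hand": 0.5},{"dx": 0,"dy": 0,"dz": 0,"twist": 0,"hand": 0.5}])

```text
time: 10.63
ee_pos: [0.6434, 0.0676, 0.0284]
tcp_rot: [0.001, 0.736, 0.677, -0.003]
ft_force: [-8.9, -14.5, 8.9]
grip_width: 0.0217
gripper_force: 7.8
```

```bash
python3 -c "
from h import *
st()"
```

```text
t 10.63 rail xy [-0.0475 -0.0891] z 0.0284 yaw rel rail 89.88 tilt [-0.006 -0.002 -1.   ] w 0.02172519257942921 F [ -7.7 -15.2] 8.9 j7 -0.5293983948421075
```

Request:
move_arm(commands=[{"dx": -1.5,"dy": 0,"dz": 0,"twist": 0,"hand": 0.5},{"dx": -1.5,"dy": 0,"dz": 0,"twist": 0,"hand": 0.5},{"dx": 0,"dy": 0,"dz": -3,"twist": 0,"hand": 0.5},{"dx": 0,"dy": 0,"dz": -3,"twist": 0,"hand": 0.5},{"dx": 0,"dy": 0,"dz": -3,"twist": 0,"hand": 0.5},{"dx": 0,"dy": 0,"dz": -3,"twist": 0,"hand": 0.5},{"dx": 0,"dy": 0,"dz": 0,"twist": 0,"hand": 0.5},{"dx": 0,"dy": 0,"dz": 0,"twist": 0,"hand": 0.5}])

```text
time: 11.3
ee_pos: [0.6431, 0.0424, 0.1505]
tcp_rot: [0.001, 0.735, 0.678, 0.002]
ft_force: [0.4, 0.4, -0.7]
grip_width: 0.0215
gripper_force: 0.0
```

```bash
python3 - <<'E'
from h import *
import cv2
st()
c=ctrl.read_camera("wrist")
cv2.imwrite('pics/w4.png',cv2.resize(c['frame'][:,:,::-1],(800,600),interpolation=cv2.INTER_CUBIC))
E
```

```text
t 11.3 rail xy [-0.0458 -0.1142] z 0.1505 yaw rel rail 90.07 tilt [ 0.001  0.004 -1.   ] w 0.021469580391142076 F [0.3 0.4] -0.7 j7 -0.4212840507674372
```

View pics/w4.png

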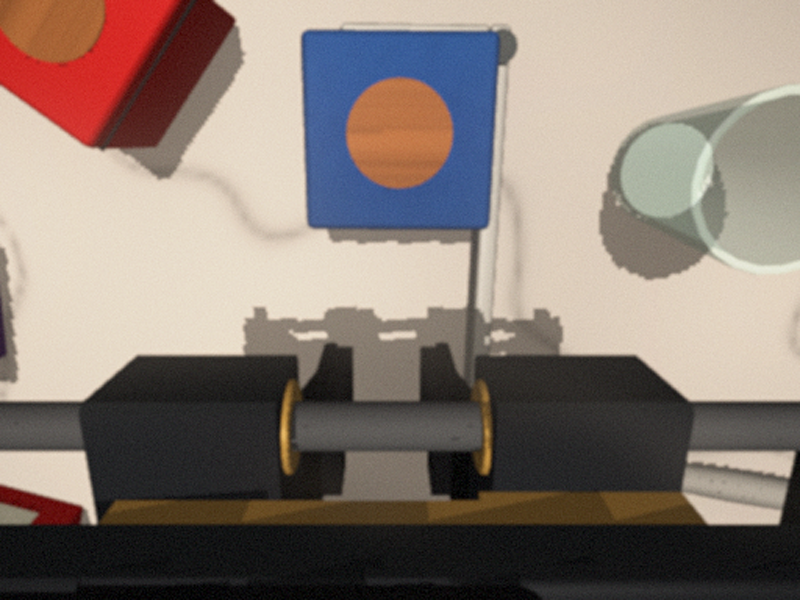

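The wrist view shows the caddy in the corner, with its lid from (303,30) to (497,228), the rail hidden along its right side and the stop behind its top side. The tool felt some sideways force in that push, so I'll re-press squarely against the long rail to be sure.

Request:
move_arm(commands=[{"dx": 0,"dy": 0,"dz": 0,"twist": 7,"hand": 0.5},{"dx": 0,"dy": 0,"dz": 0,"twist": 7,"hand": 0.5},{"dx": 0,"dy": 0,"dz": 0,"twist": 7,"hand": 0.5},{"dx": 0,"dy": 0,"dz": 0,"twist": 7,"hand": 0.5},{"dx": 0,"dy": 0,"dz": 0,"twist": 7,"hand": 0.5},{"dx": 0,"dy": 0,"dz": 0,"twist": 7,"hand": 0.5},{"dx": 0,"dy": 0,"dz": 0,"twist": 7,"hand": 0.5},{"dx": 0,"dy": 0,"dz": 0,"twist": 7,"hand": 0.5}])

```text
time: 12.02
ee_pos: [0.6409, 0.0422, 0.1465]
tcp_rot: [-0.0, 0.968, 0.251, -0.001]
ft_force: [0.2, -0.4, 0.1]
grip_width: 0.0217
gripper_force: 0.0
```

Request:
move_arm(commands=[{"dx": 0,"dy": 0,"dz": 0,"twist": 7,"hand": 0.5},{"dx": 0,"dy": 0,"dz": 0,"twist": 7,"hand": 0.5},{"dx": 0,"dy": 0,"dz": 0,"twist": 7,"hand": 0.5},{"dx": 0,"dy": 0,"dz": 0,"twist": 7,"hand": 0.5},{"dx": 0,"dy": 0,"dz": 0,"twist": 6,"hand": 0.5},{"dx": 0,"dy": 0,"dz": 0,"twist": 0,"hand": 0.5}])

```text
time: 12.52
ee_pos: [0.641, 0.0422, 0.1467]
tcp_rot: [0.0, 0.999, -0.042, -0.001]
ft_force: [0.4, -0.5, -0.4]
grip_width: 0.0216
gripper_force: 0.0
```

Request:
move_arm(commands=[{"dx": -2,"dy": -2,"dz": 0,"twist": 0,"hand": 0.5},{"dx": -2,"dy": -2,"dz": 0,"twist": 0,"hand": 0.5},{"dx": -2,"dy": -2,"dz": 0,"twist": 0,"hand": 0.5},{"dx": -0.9,"dy": -0.9,"dz": 0,"twist": 0,"hand": 0.5},{"dx": 0,"dy": 0,"dz": 0,"twist": 0,"hand": 0.5},{"dx": 0,"dy": 0,"dz": 0,"twist": 0,"hand": 0.5}])

```text
time: 13.02
ee_pos: [0.5783, 0.1167, 0.148]
tcp_rot: [0.0, 0.999, -0.038, -0.0]
ft_force: [0.6, -0.8, -0.7]
grip_width: 0.0219
gripper_force: 0.0
```

```bash
python3 -c "
from h import *
st()"
```

```text
t 13.02 rail xy [-0.1164 -0.0454] z 0.148 yaw rel rail 0.27 tilt [-0.     0.001 -1.   ] w 0.0219390097689373 F [ 0.7 -0.7] -0.7 j7 -2.0295927717722715
```

Request:
move_arm(commands=[{"dx": 0,"dy": 0,"dz": 3,"twist": 0.3,"hand": 0.5},{"dx": 0,"dy": 0,"dz": 3,"twist": 0,"hand": 0.5},{"dx": 0,"dy": 0,"dz": 3,"twist": 0,"hand": 0.5},{"dx": 0,"dy": 0,"dz": 3,"twist": 0,"hand": 0.5},{"dx": 0,"dy": 0,"dz": 0,"twist": 0,"hand": 0.5},{"dx": 0,"dy": 0,"dz": 0,"twist": 0,"hand": 0.5}])

```text
time: 13.52
ee_pos: [0.578, 0.1152, 0.0272]
tcp_rot: [0.001, 0.999, -0.043, -0.002]
ft_force: [1.1, 0.1, 1.1]
grip_width: 0.0218
gripper_force: 0.0
```

Request:
move_arm(commands=[{"dx": 0.8,"dy": 0,"dz": 0,"twist": 0,"hand": 0.5},{"dx": 0.7,"dy": 0,"dz": 0,"twist": 0,"hand": 0.5},{"dx": 0.4,"dy": 0,"dz": 0,"twist": 0,"hand": 0.5},{"dx": 0.3,"dy": 0,"dz": 0,"twist": 0,"hand": 0.5},{"dx": 0.2,"dy": 0,"dz": 0,"twist": 0,"hand": 0.5},{"dx": 0,"dy": 0,"dz": 0,"twist": 0,"hand": 0.5}])

```text
time: 14.02
ee_pos: [0.603, 0.1148, 0.029]
tcp_rot: [-0.0, 0.999, -0.042, 0.0]
ft_force: [-0.1, -0.0, 0.2]
grip_width: 0.0218
gripper_force: 0.0
```

```bash
python3 -c "
from h import *
st()"
```

```text
t 14.02 rail xy [-0.0917 -0.0453] z 0.029 yaw rel rail -0.21 tilt [ 0. -0. -1.] w 0.02180983158083491 F [-0.1 -0. ] 0.2 j7 -2.0799099258460285
```

Request:
move_arm(commands=[{"dx": 0.2,"dy": 0,"dz": 0,"twist": -0.2,"hand": 0.5},{"dx": 0,"dy": 0,"dz": 0,"twist": 0,"hand": 0.5}])

```text
time: 14.18
ee_pos: [0.6042, 0.1146, 0.0285]
tcp_rot: [0.0, 0.999, -0.04, -0.0]
ft_force: [-1.2, -0.1, 0.8]
grip_width: 0.0217
gripper_force: 0.8
```

Request:
move_arm(commands=[{"dx": 0.2,"dy": 0,"dz": 0,"twist": 0,"hand": 0.5},{"dx": 0,"dy": 0,"dz": 0,"twist": 0,"hand": 0.5}])

```text
time: 14.35
ee_pos: [0.6059, 0.1146, 0.0285]
tcp_rot: [0.0, 0.999, -0.041, -0.001]
ft_force: [-5.4, 0.3, 3.4]
grip_width: 0.0217
gripper_force: 2.6
```

Request:
move_arm(commands=[{"dx": 0.2,"dy": 0,"dz": 0,"twist": 0,"hand": 0.5},{"dx": 0,"dy": 0,"dz": 0,"twist": 0,"hand": 0.5}])

```text
time: 14.52
ee_pos: [0.6059, 0.1148, 0.0283]
tcp_rot: [0.0, 0.999, -0.04, -0.003]
ft_force: [-14.5, 0.3, 9.9]
grip_width: 0.0216
gripper_force: 7.1
```

```bash
python3 -c "
from h import *
st()"
```

```text
t 14.52 rail xy [-0.0888 -0.045 ] z 0.0283 yaw rel rail 0.02 tilt [-0.005  0.001 -1.   ] w 0.021619606182607828 F [-14.5  -0.8] 9.9 j7 -2.074395828800484
```

That press moved it about 1.5 mm before it seated, so it was worth doing. I'll finish with a light confirming press toward the end stop.

Request:
move_arm(commands=[{"dx": -1.5,"dy": 0,"dz": 0,"twist": 0,"hand": 0.5},{"dx": -1.5,"dy": 0,"dz": 0,"twist": 0,"hand": 0.5},{"dx": 0,"dy": 0,"dz": -3,"twist": 0,"hand": 0.5},{"dx": 0,"dy": 0,"dz": -3,"twist": 0,"hand": 0.5},{"dx": 0,"dy": 0,"dz": -3,"twist": 0,"hand": 0.5},{"dx": 0,"dy": 0,"dz": -3,"twist": 0,"hand": 0.5},{"dx": 3,"dy": 3,"dz": 0,"twist": 0,"hand": 0.5},{"dx": 3,"dy": 3,"dz": 0,"twist": 0,"hand": 0.5}])

```text
time: 15.18
ee_pos: [0.6344, 0.0555, 0.1523]
tcp_rot: [-0.001, 0.999, -0.038, 0.003]
ft_force: [0.7, -0.6, -0.6]
grip_width: 0.0218
gripper_force: 0.0
```

Request:
move_arm(commands=[{"dx": 1,"dy": 1,"dz": 0,"twist": 0,"hand": 0.5},{"dx": 0,"dy": 0,"dz": 0,"twist": -7,"hand": 0.5},{"dx": 0,"dy": 0,"dz": 0,"twist": -7,"hand": 0.5},{"dx": 0,"dy": 0,"dz": 0,"twist": -7,"hand": 0.5},{"dx": 0,"dy": 0,"dz": 0,"twist": -7,"hand": 0.5},{"dx": 0,"dy": 0,"dz": 0,"twist": -7,"hand": 0.5},{"dx": 0,"dy": 0,"dz": 0,"twist": -7,"hand": 0.5},{"dx": 0,"dy": 0,"dz": 0,"twist": -7,"hand": 0.5}])

```text
time: 15.85
ee_pos: [0.6419, 0.0424, 0.1484]
tcp_rot: [0.0, 0.925, 0.38, 0.0]
ft_force: [0.7, 0.6, 0.6]
grip_width: 0.0215
gripper_force: 0.0
```

Request:
move_arm(commands=[{"dx": 0,"dy": 0,"dz": 0,"twist": -7,"hand": 0.5},{"dx": 0,"dy": 0,"dz": 0,"twist": -7,"hand": 0.5},{"dx": 0,"dy": 0,"dz": 0,"twist": -7,"hand": 0.5},{"dx": 0,"dy": 0,"dz": 0,"twist": -7,"hand": 0.5},{"dx": 0,"dy": 0,"dz": 0,"twist": -7,"hand": 0.5},{"dx": 0,"dy": 0,"dz": 0,"twist": -6,"hand": 0.5},{"dx": 0,"dy": 0,"dz": 0,"twist": 0,"hand": 0.5}])

```text
time: 16.43
ee_pos: [0.6419, 0.0422, 0.1483]
tcp_rot: [-0.0, 0.734, 0.679, 0.0]
ft_force: [-0.1, 0.5, -0.2]
grip_width: 0.0215
gripper_force: 0.0
```

```bash
python3 -c "
from h import *
st()"
```

```text
t 16.43 rail xy [-0.047  -0.1145] z 0.1483 yaw rel rail 90.24 tilt [ 0.  0. -1.] w 0.02153003444046697 F [-0.1  0.5] -0.2 j7 -0.4184324669689354
```

Request:
move_arm(commands=[{"dx": 0,"dy": 0.4,"dz": 3,"twist": 0.2,"hand": 0.5},{"dx": 0,"dy": 0,"dz": 3,"twist": 0,"hand": 0.5},{"dx": 0,"dy": 0,"dz": 3,"twist": 0,"hand": 0.5},{"dx": 0,"dy": 0,"dz": 3,"twist": 0,"hand": 0.5},{"dx": 0,"dy": 0,"dz": 0,"twist": 0,"hand": 0.5},{"dx": 0.8,"dy": 0,"dz": 0,"twist": 0,"hand": 0.5},{"dx": 0.7,"dy": 0,"dz": 0,"twist": 0,"hand": 0.5},{"dx": 0.4,"dy": 0,"dz": 0,"twist": 0,"hand": 0.5}])

```text
time: 17.1
ee_pos: [0.6488, 0.0635, 0.0312]
tcp_rot: [0.001, 0.736, 0.677, 0.002]
ft_force: [-0.0, -0.3, 0.5]
grip_width: 0.0219
gripper_force: 0.0
```

Request:
move_arm(commands=[{"dx": 0.3,"dy": 0,"dz": 0,"twist": 0,"hand": 0.5},{"dx": 0.2,"dy": 0,"dz": 0,"twist": 0,"hand": 0.5},{"dx": 0,"dy": 0,"dz": 0,"twist": 0,"hand": 0.5}])

```text
time: 17.35
ee_pos: [0.6483, 0.0666, 0.0297]
tcp_rot: [0.001, 0.736, 0.677, 0.001]
ft_force: [0.1, -0.3, 0.4]
grip_width: 0.0217
gripper_force: 0.0
```

```bash
python3 -c "
from h import *
st()"
```

```text
t 17.35 rail xy [-0.0426 -0.0896] z 0.0297 yaw rel rail 89.81 tilt [ 0.     0.002 -1.   ] w 0.02168500450617948 F [ 0.1 -0.3] 0.4 j7 -0.5231705113751406
```

Request:
move_arm(commands=[{"dx": 0.1,"dy": 0,"dz": 0,"twist": -0.2,"hand": 0.5},{"dx": 0,"dy": 0,"dz": 0,"twist": 0,"hand": 0.5}])

```text
time: 17.52
ee_pos: [0.6478, 0.067, 0.0288]
tcp_rot: [0.0, 0.735, 0.678, 0.0]
ft_force: [0.1, -0.1, 0.1]
grip_width: 0.0216
gripper_force: 0.0
```

Request:
move_arm(commands=[{"dx": 0.2,"dy": 0,"dz": 0,"twist": 0,"hand": 0.5},{"dx": 0,"dy": 0,"dz": 0,"twist": 0,"hand": 0.5}])

```text
time: 17.68
ee_pos: [0.6479, 0.0672, 0.0286]
tcp_rot: [0.001, 0.736, 0.677, -0.001]
ft_force: [-1.7, -4.6, 3.2]
grip_width: 0.0218
gripper_force: 2.3
```

Request:
move_arm(commands=[{"dx": 0.2,"dy": 0,"dz": 0,"twist": 0,"hand": 0.5},{"dx": 0,"dy": 0,"dz": 0,"twist": 0,"hand": 0.5}])

```text
time: 17.85
ee_pos: [0.6478, 0.0672, 0.0286]
tcp_rot: [0.001, 0.736, 0.677, -0.002]
ft_force: [-5.1, -10.4, 6.6]
grip_width: 0.0219
gripper_force: 4.9
```

It stopped solidly at once, so it is home against the stop. I'll retreat clear and take the last look.

Request:
move_arm(commands=[{"dx": -1.5,"dy": 0,"dz": 0,"twist": 0,"hand": 0.5},{"dx": -1.5,"dy": 0,"dz": 0,"twist": 0,"hand": 0.5},{"dx": 0,"dy": 0,"dz": -3,"twist": 0,"hand": 0.5},{"dx": 0,"dy": 0,"dz": -3,"twist": 0,"hand": 0.5},{"dx": 0,"dy": 0,"dz": -3,"twist": 0,"hand": 0.5},{"dx": 0,"dy": 0,"dz": -3,"twist": 0,"hand": 0.5},{"dx": 0,"dy": 0,"dz": -3,"twist": 0,"hand": 0.5},{"dx": 0,"dy": 0,"dz": 0,"twist": 0,"hand": 0.5}])

```text
time: 18.52
ee_pos: [0.6484, 0.0406, 0.1852]
tcp_rot: [0.003, 0.736, 0.677, 0.003]
ft_force: [1.2, 0.7, 1.1]
grip_width: 0.0217
gripper_force: 0.0
```

```bash
python3 - <<'E'
from h import *
import cv2
st()
a=ctrl.read_camera("wrist")['frame'][:,:,::-1]; b=ctrl.read_camera("scene")['frame'][110:260,170:370,::-1]
cv2.imwrite('pics/end.png',np.hstack([cv2.resize(a[:240,100:420],(400,300),interpolation=cv2.INTER_CUBIC),cv2.resize(b,(400,300),interpolation=cv2.INTER_CUBIC)]))
E
```

```text
t 18.52 rail xy [-0.0404 -0.1156] z 0.1852 yaw rel rail 89.93 tilt [ 0.001  0.009 -1.   ] w 0.02168493691360665 F [1.1 0.8] 1.1 j7 -0.40790898557149485
```

View pics/end.png

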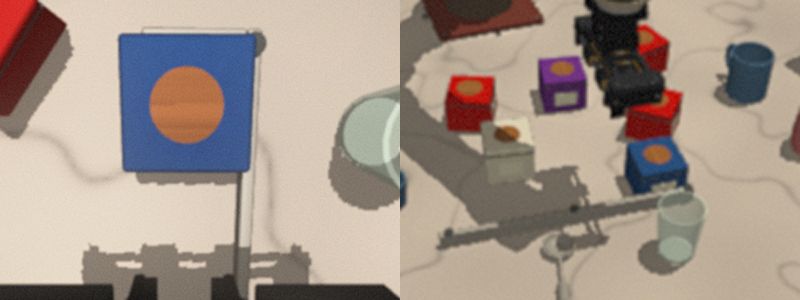

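The caddy stands square in the corner, touching both rails, and the other things are where they were. The hand is clear above, so I'm handing in.

```bash
python3 -c "
from station import ctrl
print(ctrl.hand_in())"
```

```text
the job is handed in; nothing more can be done
None
```

The blue tea caddy stands in the corner of the rail, pressed home against both the long rail and the end stop; nothing else was moved, the hand is clear, and the job was handed in at about 18.5 s.

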